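Sort the opened jars from the sealed ones by test-twisting their caps

ROBOT

A 6-joint arm with a two-finger parallel gripper is mounted at the origin on a cart in front of the work surface, level with it; the furniture and walls round the work are solid. World frame = base frame: x ahead of the robot, y to its left, z up, the work surface at z = 0. Lengths are in mm, angles in degrees, forces in N, time in s.
With the tool pointing down it reaches from about 300 to 850 mm from the base axis. Payload 4.2 kg.
Tool frame: the origin (TCP) lies midway between the tips of the shut fingers; the grasp point (between the pads) lies 19 mm behind it; z points along the fingers, y is the line along which they close (so a half turn about z gives the same grasp; the last joint's range is limited). The gripper opens to 91 mm and grips with 3 to 60 N. Pads are 32 mm wide; open, the fingers measure 118 mm over their backs; the gripper's body (76 mm by 178 mm) begins 60 mm behind the grasp point.
Start: joints at [73.052, 18.312, 89.639, -0, 72.044, -1.146], TCP at [156.584, 553.285, 213.976] pointing down, gripper open.
Joint ranges: [-177.97, 177.97], [-48.28, 115.42], [12.27, 149.76], [-77.06, 257.06], [2.81, 150.46], [-146.56, 146.56]. Speed limits (degrees/s): [147.25, 147.25, 180, 180, 180, 180].

INTERFACE

Orientations are given as [roll, pitch, yaw] about the fixed x, y, z axes, in that order (R = Rz(yaw) Ry(pitch) Rx(roll)).
In Python, from workcell import env gives the robot as it stands.
- The arm moves only by the shell command python3 drive.py 'ROWS' [OPENING] [FORCE]. ROWS is a JSON list of rows, 1 to 8 of them, each of 6 numbers: dx, dy, dz in mm, then a rotation vector rx, ry, rz in degrees; each row shifts and turns the commanded pose from where the row before left it, along the tool's axes as they then stand; what a row does not reach is not made up. A row lasts 1/10 s, in which the tool goes at most 50 mm and 8.59 degrees, less where a joint would pass 70% of its speed; a pose out of reach is approached as far as the arm can. OPENING is the finger opening in mm, set as the command begins (- or left out keeps the last). The fingers move at their own pace and stop on an object; FORCE is the grip in N (left out, the last holds). Time passes only in rows, so rows that do not move let the fingers close. It prints the time, the measured TCP pose, the force, the opening and the grip force at its end. Input that does not fit is refused with a message, and nothing moves.
- env.state(): the state, without advancing time (a new reading comes with each control period).
- env.grab_frame(name): name is "scene" or "side" or "wrist"; returns the picture (480x640x3 uint8, blue, green, red); there is no depth.
- env.camera_model(name): a dict with "fx", "fy", "cx", "cy" (pixels), "D" ([k1, k2, p1, p2, k3] as OpenCV has them; the pictures are not rectified), "T" (4x4, takes a point from camera to world coordinates). Camera axes: x right, y up, looking along -z (the intrinsics and any distortion apply to the point x, -y, -z); pixel columns grow to the right and rows downward; lengths in mm; the calibration is good to about 2 mm. A picture is of the moment at which its call begins: read the wrist's pose just before it. camera_model takes no time and is no camera call; for the wrist camera it gives the pose at the moment of the call.
- env.job_done(): hands the job in; it is judged then, once.
The state is a dict: "time_s": time; "qpos": joint angles; "qvel": joint speeds; "effort": joint torques, N m; "ee_pos": TCP position; "ee_rot": TCP orientation; "force": force on the tool from outside, world axes, zero at the start; "torque": the same for the moment, N m; "gripper_width": finger opening in mm; "gripper_force": force on a finger pad.
Only numpy, scipy, OpenCV 4.12 (cv2) and the standard library are available. Lean on these libraries where they do the work, as an engineer would, in place of code of your own. Each camera call takes 0.05 s, during which the arm holds its last target. There are 200 camera calls.

TASK

Some of the square amber jars in the wooden crate have been opened before and their screw caps are only loosely on; try every cap with a gentle clockwise twist to find out which. Screw each loose cap home until it stops, and only then lift that jar and set it down gently, upright and flat inside the metal drip tray, to be used up first. Leave the jars with tight caps where they stand in the crate, do not squeeze the caps hard, and do not disturb the other things on the table.

Things in the scene. Friction and masses are not known exactly. Their poses are not given: they have to be found in the camera images.
- crate: wooden partitioned crate, fixed, 174 (x) by 256 (y) mm; six square cells 72 mm wide, 2 rows (x) by 3 (y), centres at x = -41, +41 and y = -82, 0, +82 mm of its frame; floor 6 mm thick, partitions 10 mm thick rising to 50 mm, long sides to 62 mm, end panels (at +-y, with hand holes) to 76 mm. Origin: centre of the underside; z up
- tray: empty bare-metal drip tray, fixed, 250 (x) by 140 (y) mm outside, 241 by 131 mm inside, floor 2 mm thick, rolled rim 21 mm high. Origin: centre of the underside; x along its length; z up
- jar_1: square amber glass jar with a black screw cap, one of four alike, 0.28 to 0.58 kg; body 68 x 68 mm, corners rounded, 80 mm high, 2 mm of play to each side in its crate cell, where it can turn only 0.12 rad; cap octagonal, 52 mm over its flats, from 86 to 112 mm above the underside, fit to carry the jar by once screwed home. Origin: centre of the underside; z up
- jar_2: square amber glass jar with a black screw cap, one of four alike, 0.28 to 0.58 kg; body 68 x 68 mm, corners rounded, 80 mm high, 2 mm of play to each side in its crate cell, where it can turn only 0.12 rad; cap octagonal, 52 mm over its flats, from 86 to 112 mm above the underside, fit to carry the jar by once screwed home. Origin: centre of the underside; z up
- jar_3: square amber glass jar with a black screw cap, one of four alike, 0.28 to 0.58 kg; body 68 x 68 mm, corners rounded, 80 mm high, 2 mm of play to each side in its crate cell, where it can turn only 0.12 rad; cap octagonal, 52 mm over its flats, from 86 to 112 mm above the underside, fit to carry the jar by once screwed home. Origin: centre of the underside; z up
- jar_4: square amber glass jar with a black screw cap, one of four alike, 0.28 to 0.58 kg; body 68 x 68 mm, corners rounded, 80 mm high, 2 mm of play to each side in its crate cell, where it can turn only 0.12 rad; cap octagonal, 52 mm over its flats, from 86 to 112 mm above the underside, fit to carry the jar by once screwed home. Origin: centre of the underside; z up
- cap_1 (a joint): turn of the cap of jar_1 on its jar, rad, growing as it is screwed on (clockwise from above). As found it reads 0 to 0.5, loose or tight; a loose cap reads 1.15 once home. A loose cap turns easily (0.1 N m) and has 0.65 to 1.15 rad to go until it stops dead; a tight one does not give: fingers that turn on slip round its flats and are wedged apart.
- cap_2 (a joint): turn of the cap of jar_2 on its jar, rad, growing as it is screwed on (clockwise from above). As found it reads 0 to 0.5, loose or tight; a loose cap reads 1.15 once home. A loose cap turns easily (0.1 N m) and has 0.65 to 1.15 rad to go until it stops dead; a tight one does not give: fingers that turn on slip round its flats and are wedged apart.
- cap_3 (a joint): turn of the cap of jar_3 on its jar, rad, growing as it is screwed on (clockwise from above). As found it reads 0 to 0.5, loose or tight; a loose cap reads 1.15 once home. A loose cap turns easily (0.1 N m) and has 0.65 to 1.15 rad to go until it stops dead; a tight one does not give: fingers that turn on slip round its flats and are wedged apart.
- cap_4 (a joint): turn of the cap of jar_4 on its jar, rad, growing as it is screwed on (clockwise from above). As found it reads 0 to 0.5, loose or tight; a loose cap reads 1.15 once home. A loose cap turns easily (0.1 N m) and has 0.65 to 1.15 rad to go until it stops dead; a tight one does not give: fingers that turn on slip round its flats and are wedged apart.
- cap_1_top (a point): centre of the flat top of the cap of jar_1, 112 mm above the jar's underside, on the cap's axis; turns with the cap: its x and y axes point square out of two of the eight flats (one flat every 45 deg), and x to a dab of white paint on the top. The cap cracks if squeezed with over 80 N a finger; 30 N on two oppopoint flats holds well, and a 0.3 rad test twist is then safe
- cap_2_top (a point): centre of the flat top of the cap of jar_2, 112 mm above the jar's underside, on the cap's axis; turns with the cap: its x and y axes point square out of two of the eight flats (one flat every 45 deg), and x to a dab of white paint on the top. The cap cracks if squeezed with over 80 N a finger; 30 N on two oppopoint flats holds well, and a 0.3 rad test twist is then safe
- cap_3_top (a point): centre of the flat top of the cap of jar_3, 112 mm above the jar's underside, on the cap's axis; turns with the cap: its x and y axes point square out of two of the eight flats (one flat every 45 deg), and x to a dab of white paint on the top. The cap cracks if squeezed with over 80 N a finger; 30 N on two oppopoint flats holds well, and a 0.3 rad test twist is then safe
- cap_4_top (a point): centre of the flat top of the cap of jar_4, 112 mm above the jar's underside, on the cap's axis; turns with the cap: its x and y axes point square out of two of the eight flats (one flat every 45 deg), and x to a dab of white paint on the top. The cap cracks if squeezed with over 80 N a finger; 30 N on two oppopoint flats holds well, and a 0.3 rad test twist is then safe
- dropper: small dropper bottle, 33 mm wide and 102 mm high, standing in a crate cell. Origin: centre of the underside. Bystander
- tape_measure: tape measure, 36 x 68 x 62 mm high, standing in a crate cell. Origin: centre of the underside. Bystander
- glue_bottle: white glue bottle standing between crate and tray, 42 x 58 mm, shoulder 140 mm and spout tip 186 mm high. Origin: centre of the underside. Bystander
- mug: mug with handle, 83 x 115 x 86 mm high, standing at the left. Origin: underside. Bystander
- brush_wide: wide paint brush lying near the right edge, 218 x 52 x 11 mm. Bystander

How it is judged:
By the outcome, as a careful person would: the job done as asked, in the order asked, and still so for the second after the job is handed in, with the robot touching nothing.
It also fails if it takes over 72 s, if anything falls off the work surface, if the arm or the gripper's body presses on something with over 40 N, if the wrist force passes 120 N, or if a joint passes its speed limit or range.

## Working session

There is one attempt and no reset: what is moved stays moved. The work goes in short steps, Python scripts to look and compute and a shell command to move; the robot and the scene stay as the last step left them, time stands still between calls to the robot, and variables do not carry over. Pictures are saved under pics/ and viewed, at most 10 in all, crops included, and the job is handed in when it is done.

```bash
ls; mkdir -p pics; python3 - <<'E'
from workcell import env
import cv2
s=env.state();print(s)
for n in("scene","side","wrist"):
    m=env.camera_model(n);print(n,m["fx"],m["fy"],m["cx"],m["cy"],m["D"],m["T"])
    cv2.imwrite(f"pics/{n}0.png",env.grab_frame(n))
E
```

```text
drive.py
pics
workcell.py
{'time_s': 0.0, 'qpos': array([ 7.30519349e+01,  1.83514944e+01,  8.97067715e+01, -2.82611374e-03,
        7.20447811e+01, -1.14559649e+00]), 'qvel': array([-0.01384382,  0.04596367, -0.08525168, -0.00100882,  0.02537933,
        0.0018104 ]), 'effort': array([-2.35766871e-03, -4.12461090e+01, -2.31971025e+01,  7.23905303e-02,
        4.58142569e-02, -1.52067532e-04]), 'ee_pos': array([156.44600957, 552.7721538 , 213.11929005]), 'ee_rot': array([-1.79896920e+02,  6.26139803e-04,  1.64198406e+02]), 'force': array([ 0.43320845, -0.05526731, -0.51813101]), 'torque': array([ 0.01610587, -0.02773347,  0.01327302]), 'gripper_force': 0.0, 'gripper_width': 91.16693807335952}
scene 577.5697272946728 577.5697272946728 318.8753257149304 242.94784044072318 [-0.14127495  0.          0.          0.          0.        ] [[ 5.90879494e-01  4.77646936e-01 -6.50165231e-01 -4.65726150e+02]
 [-8.06547943e-01  3.31272724e-01 -4.89631287e-01 -7.13621726e+02]
 [-1.84888769e-02  8.13702517e-01  5.80987414e-01  9.54214324e
[... 187 characters left out ...]
0.         0.        ] [[ 2.22452183e-01 -8.01524983e-01  5.55042996e-01  1.22659136e+03]
 [ 9.74864694e-01  1.90111656e-01 -1.16173951e-01 -1.73267606e+02]
 [-1.24038193e-02  5.66934969e-01  8.23669160e-01  1.20206364e+03]
 [ 0.00000000e+00  0.00000000e+00  0.00000000e+00  1.00000000e+00]]
wrist 426.2977956878549 426.2977956878549 309.7542976562124 243.7595650474621 [-0.03018789  0.          0.          0.          0.        ] [[ 2.71413441e-01 -9.20855840e-01 -2.79927250e-01  7.69749697e+01]
 [ 9.62462679e-01  2.59505278e-01  7.95147911e-02  5.74098238e+02]
 [-5.79060873e-04 -2.91000915e-01  9.56722600e-01  3.84016594e+02]
 [ 0.00000000e+00  0.00000000e+00  0.00000000e+00  1.00000000e+00]]
```
View pics/scene0.png

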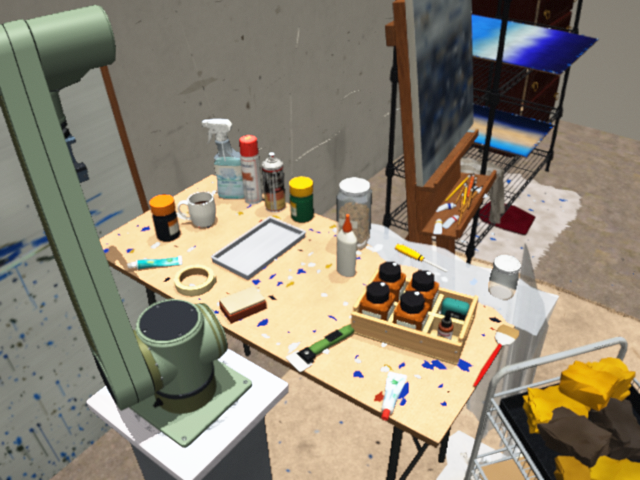

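View pics/side0.png

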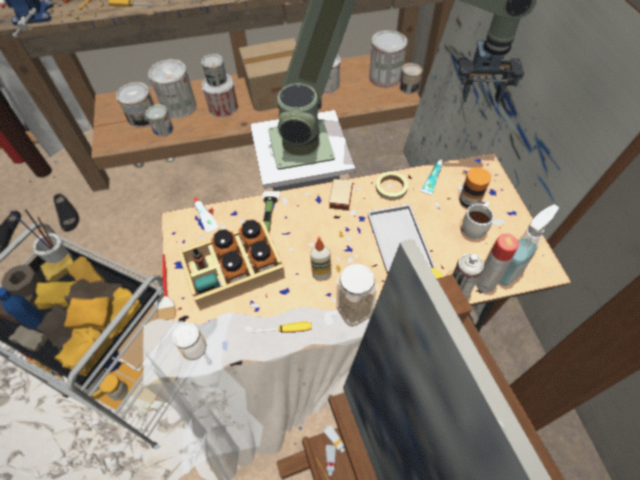

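The scene view shows the crate at right, with caps near (391,270), (424,282), (378,292) and (413,302), and the tray at (258,247). In the side view the same caps are at (262,252), (233,262), (250,230) and (222,240). The tray corners there are roughly (369,213), (410,206), (437,270), with the glue bottle between crate and tray. I'll triangulate these for a rough position.

```bash
cat > h.py <<'E'
import numpy as np, cv2
def ray(m,uv):
    K=np.array([[m["fx"],0,m["cx"]],[0,m["fy"],m["cy"]],[0,0,1]])
    p=cv2.undistortPoints(np.array([[uv]],float),K,np.array(m["D"],float))[0,0]
    T=np.array(m["T"]); d=T[:3,:3]@np.array([p[0],-p[1],-1.]); return T[:3,3],d/np.linalg.norm(d)
def plane(m,uv,z):
    o,d=ray(m,uv); return o+d*(z-o[2])/d[2]
def tri(rays):
    A=np.zeros((3,3));b=np.zeros(3)
    for o,d in rays:
        P=np.eye(3)-np.outer(d,d);A+=P;b+=P@o
    x=np.linalg.solve(A,b)
    return x,max(np.linalg.norm((np.eye(3)-np.outer(d,d))@(x-o)) for o,d in rays)
def proj(m,X):
    K=np.array([[m["fx"],0,m["cx"]],[0,m["fy"],m["cy"]],[0,0,1]]);T=np.array(m["T"])
    c=T[:3,:3].T@(np.array(X,float)-T[:3,3]);c=c*[1,-1,-1]
    return cv2.projectPoints(c[None],np.zeros(3),np.zeros(3),K,np.array(m["D"],float))[0].ravel()
E
python3 - <<'E'
from workcell import env
from h import *
a=env.camera_model("scene");b=env.camera_model("side")
for n,u,v in [("cA +y+x",(391,270),(262,252)),("cB -y+x",(424,282),(233,262)),("cC +y-x",(378,292),(250,230)),("cD -y-x",(413,302),(222,240)),("glue tip",(348,216),(319,241)),("tray near-left?",(254,275),(369,213)),("t2",(214,249),(409,206)),("t3",(304,237),(397,276))]:
    x,e=tri([ray(a,u),ray(b,v)]);print(n,x.round(0),round(e,1))
E
```

```text
cA +y+x [ 493. -201.  105.] 2.9
cB -y+x [ 503. -283.  100.] 3.4
cC +y-x [ 408. -220.  104.] 0.3
cD -y-x [ 424. -301.  103.] 0.2
glue tip [540. -48. 176.] 1.2
tray near-left? [371. 140.  18.] 8.6
t2 [377. 276.  34.] 3.4
t3 [601. 157.   2.] 12.3
```

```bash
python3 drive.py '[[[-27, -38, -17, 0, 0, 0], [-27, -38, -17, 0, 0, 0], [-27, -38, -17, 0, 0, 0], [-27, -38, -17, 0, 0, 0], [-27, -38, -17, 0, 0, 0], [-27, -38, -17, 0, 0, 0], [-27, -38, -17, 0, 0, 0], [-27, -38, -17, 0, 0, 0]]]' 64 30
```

```text
refused: ROWS must be a list of rows, each a list of 6 numbers. Nothing was moved.
```

Nothing moved. I misread the format; it is a list of rows, each a list of 6 numbers. Resending.

```bash
python3 drive.py '[[-27, -38, -17, 0, 0, 0], [-27, -38, -17, 0, 0, 0], [-27, -38, -17, 0, 0, 0], [-27, -38, -17, 0, 0, 0], [-27, -38, -17, 0, 0, 0], [-27, -38, -17, 0, 0, 0], [-27, -38, -17, 0, 0, 0], [-27, -38, -17, 0, 0, 0]]' 64 30
python3 drive.py '[[-28, -38, 0, 0, 0, 0], [-28, -38, 0, 0, 0, 0], [-28, -38, 0, 0, 0, 0], [-28, -38, 0, 0, 0, 0], [-28, -38, 0, 0, 0, 0], [-28, -38, 0, 0, 0, 0], [-28, -38, 0, 0, 0, 0], [-28, -38, 0, 0, 0, 0]]'
python3 drive.py '[[-28, -38, 0, 0, 0, 0], [-28, -38, 0, 0, 0, 0], [0, 0, 0, 0, 0, 0], [0, 0, 0, 0, 0, 0]]'
cat > snap.py <<'E'
import sys,pickle,cv2
from workcell import env
n=sys.argv[1]
m=env.camera_model("wrist");f=env.grab_frame("wrist")
cv2.imwrite(f"pics/{n}.png",f);pickle.dump(m,open(f"pics/{n}.pkl","wb"))
s=env.state();print(s["time_s"],s["ee_pos"].round(1),s["ee_rot"].round(2),s["qpos"].round(1))
E
python3 snap.py w1
```

```text
time_s: 0.95
ee_pos: [281.5, 200.1, 350.6]
ee_rot: [180.0, 0.0, 164.3]
force: [1.4, -0.0, -0.5]
gripper_width: 64.0
gripper_force: 0.0
time_s: 1.75
ee_pos: [414.4, -153.6, 349.8]
ee_rot: [180.0, 0.0, 164.2]
force: [1.1, 1.0, 0.0]
gripper_width: 63.8
gripper_force: 0.0
time_s: 2.15
ee_pos: [447.4, -240.4, 348.9]
ee_rot: [179.9, -0.1, 164.1]
force: [0.6, 0.2, -0.4]
gripper_width: 63.8
gripper_force: 0.0
2.2 [ 447.2 -239.5  349.4] [ 1.7994e+02 -9.0000e-02  1.6417e+02] [ -29.5    8.9   83.1    0.    88.1 -103.7]
```

View pics/w1.png

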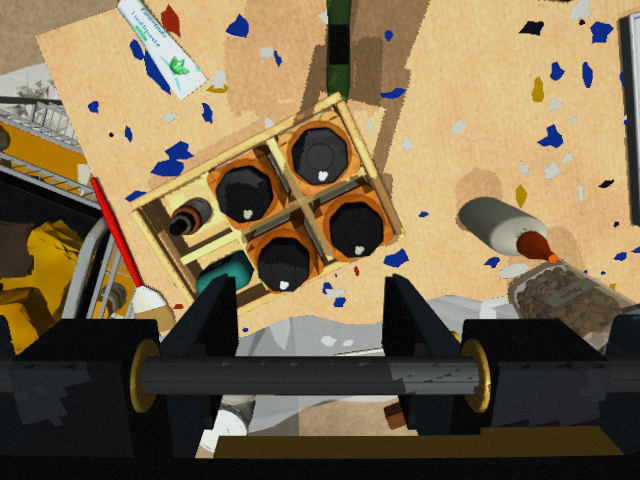

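The wrist view shows the four caps C (319,152), D (245,192), B (285,264) and A (356,229). Each has its white dab about 22 px below centre. I'll take a second, lower view for parallax.

```bash
python3 drive.py '[[25, 0, 25, 0, 0, 0], [25, 0, 25, 0, 0, 0], [20, -10, 20, 0, 0, 0], [0, 0, 0, 0, 0, 0], [0, 0, 0, 0, 0, 0]]' >/dev/null
python3 snap.py w2
python3 - <<'E'
import cv2,pickle,numpy as np
from h import *
for n in("w1","w2"):
    im=cv2.imread(f"pics/{n}.png");m=pickle.load(open(f"pics/{n}.pkl","rb"))
    hsv=cv2.cvtColor(im,cv2.COLOR_BGR2HSV)
    for k,X in dict(A=(493,-201,118),B=(505,-283,118),C=(410,-220,118),D=(424,-301,118)).items():
        p=proj(m,X);x,y=p.astype(int);x0,y0=max(x-55,0),max(y-55,0);c=hsv[y0:y+55,x0:x+55]
        w=((c[...,2]>150)&(c[...,1]<60)).astype(np.uint8)
        nn,l,st,ce=cv2.connectedComponentsWithStats(w)
        b=((c[...,2]<75)&(c[...,1]<110)).astype(np.uint8)
        n2,l2,st2,ce2=cv2.connectedComponentsWithStats(b)
        print(n,k,p.round(),[(ce[i]+[x0,y0]).round(1).tolist()+[int(st[i][4])] for i in range(1,nn) if st[i][4]>8],[(ce2[i]+[x0,y0]).round(1).tolist()+st2[i][2:].tolist() for i in range(1,n2) if st2[i][4]>300])
im=cv2.imread("pics/w2.png");cv2.imwrite("pics/w2c.png",cv2.resize(np.clip(im[100:400,150:550].astype(float)*1.8+15,0,255).astype(np.uint8),None,fx=2,fy=2,interpolation=cv2.INTER_CUBIC))
E
```

```text
2.75 [ 378.6 -230.1  281.4] [-179.98    0.19  164.26] [ -32.8    3.9   98.5    0.    77.5 -107.1]
w1 A [362. 238.] [[358.6, 249.6, 51], [335.4, 289.9, 63]] [[356.4, 229.9, 53, 54, 2105], [399.5, 284.2, 31, 18, 336]]
w1 B [285. 270.] [[246.8, 216.0, 19], [283.5, 284.6, 56], [332.3, 293.0, 125], [306.4, 320.7, 444]] [[283.4, 265.0, 51, 53, 1983]]
w1 C [321. 161.] [[268.1, 123.0, 72], [370.5, 126.2, 50], [322.4, 175.3, 68]] [[319.7, 155.0, 56, 57, 2358]]
w1 D [243. 198.] [[247.3, 213.6, 54]] [[243.6, 193.6, 57, 57, 2265], [281.3, 246.8, 36, 15, 337]]
w2 A [378. 335.] [[374.4, 347.3, 66]] [[380.8, 341.4, 110, 110, 7452]]
w2 B [292. 368.] [[249.8, 313.4, 11], [302.0, 410.2, 2338], [240.7, 417.0, 82]] [[291.1, 368.9, 110, 67, 5146]]
w2 C [333. 254.] [[334.4, 269.7, 74]] [[331.5, 245.9, 62, 66, 3048], [368.7, 301.0, 43, 20, 367]]
w2 D [245. 293.] [[250.1, 309.6, 75]] [[231.3, 299.7, 90, 95, 4647], [284.2, 339.7, 35, 20, 413]]
```

View pics/w2c.png

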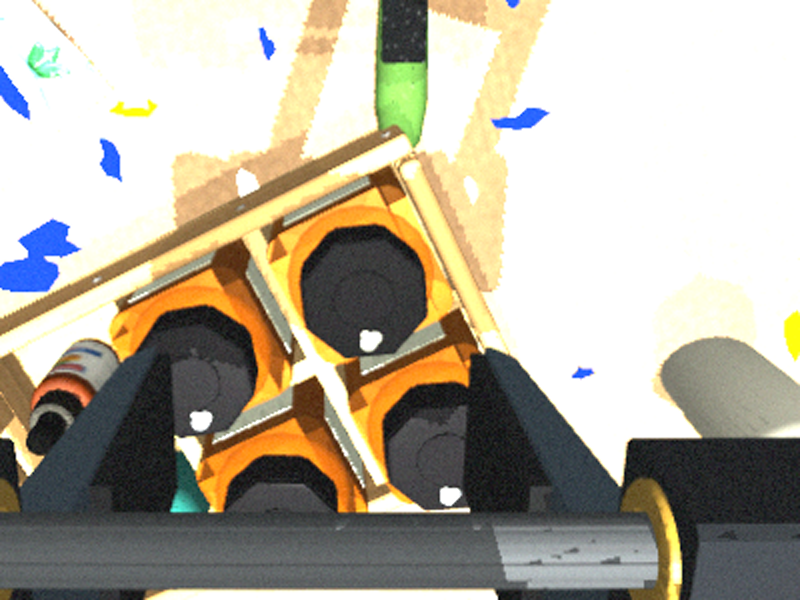

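The crop shows the cap tops as lighter octagons with a dark side wall, but the fingers hide parts of A, B and D. I'll take an unobstructed second view and segment the top faces by brightness.

```bash
python3 drive.py '[[-36, -20, -24, 0, 0, 0], [-36, -20, -24, 0, 0, 0], [-36, -20, -12, 0, 0, 0], [0, 0, 0, 0, 0, 0], [0, 0, 0, 0, 0, 0]]' >/dev/null
python3 snap.py w3
cat > caps.py <<'E'
import cv2,pickle,numpy as np,sys
from h import *
def find(n,X,dbg=None):
    im=cv2.imread(f"pics/{n}.png");m=pickle.load(open(f"pics/{n}.pkl","rb"))
    p=proj(m,X);x,y=p.astype(int);r=48;x0,y0=x-r,y-r;c=im[y0:y+r,x0:x+r]
    c=cv2.resize(c,None,fx=4,fy=4,interpolation=cv2.INTER_CUBIC);h=cv2.cvtColor(c,cv2.COLOR_BGR2HSV);v=cv2.GaussianBlur(h[...,2],(0,0),3)
    d=((v>150)&(h[...,1]<70)).astype(np.uint8)
    mx=c.max(2).astype(int);mn=c.min(2).astype(int)
    ch=cv2.GaussianBlur((mx-mn).astype(np.uint8),(0,0),3)
    b=((v>int(TH))&(v<110)&(ch<28)).astype(np.uint8)|d
    b=cv2.morphologyEx(b,cv2.MORPH_OPEN,np.ones((7,7)));
    def best(mask,mina,rr):
        q=[]
        N,l,st,ce=cv2.connectedComponentsWithStats(mask)
        for i in range(1,N):
            if st[i][4]>mina and np.hypot(*(ce[i]-4*r))<rr*4:q.append((st[i][4],i,ce[i],l==i))
        return max(q,key=lambda t:t[0])
    B=best(b,1500,20);hull=cv2.convexHull(cv2.findNonZero(B[3].astype(np.uint8)));M=cv2.moments(hull)
    cen=np.array([M["m10"],M["m01"]])/M["m00"]/4+[x0,y0]-.375
    D=best(d&B[3],200,35)[2]/4+[x0,y0]-.375
    z=118
    pts=np.array([plane(m,(q/4+[x0,y0]-.375),z)[:2] for q in hull[:,0]])
    cv2.drawContours(c,[hull],-1,(0,255,0),1);return m,cen,D,pts,cv2.resize(c,(190,190))
TH=sys.argv[3] if len(sys.argv)>3 else 14
row=[]
G=dict(A=(488,-203,118),B=(500,-284,118),C=(408,-217,118),D=(421,-298,118))
for k,X in G.items():
    R=[find(n,X) for n in sys.argv[1:3]]
    c,e=tri([ray(q[0],q[1]) for q in R]);d,e2=tri([ray(q[0],q[2]) for q in R])
    print(k,"cap",c.round(1),round(e,1),"dab",d.round(1),round(e2,1))
    for q in R:
        C=plane(q[0],q[1],118);D=plane(q[0],q[2],118);a=(q[3]-C[:2])
        A=cv2.contourArea(q[3].astype(np.float32))
        # width support at angle: min-width directions of octagon repeat every 45
        th=np.radians(np.arange(0,45,.5));w=[sum(np.ptp(a@[np.cos(t+i*np.pi/4),np.sin(t+i*np.pi/4)]) for i in range(4))/4 for t in th]
        i=int(np.argmin(w))
        print("   C118",C[:2].round(1),"dabdir",np.degrees(np.arctan2(*(D-C)[1::-1])).round(1),"r",np.hypot(*(D-C)[:2]).round(1),"area",round(A),"flats",np.degrees(th[i]).round(1),"width",round(w[i],1),round(max(w),1))
    row.append(np.vstack([q[4] for q in R]))
cv2.imwrite("pics/caps_%s.png"%sys.argv[2],cv2.convertScaleAbs(np.hstack(row),alpha=1.8))
E
python3 caps.py w1 w3
```

```text
3.3 [ 465.5 -317.   339.9] [ 1.7996e+02 -2.0000e-02  1.6424e+02] [ -35.4   14.4   77.3    0.    88.3 -109.7]Traceback (most recent call last):
  File "caps.py", line 28, in <module>
    R=[find(n,X) for n in sys.argv[1:3]]
       ~~~~^^^^^
  File "caps.py", line 20, in find
    D=best(d&B[3],200,35)[2]/4+[x0,y0]-.375
      ~~~~^^^^^^^^^^^^^^^
  File "caps.py", line 17, in best
    return max(q,key=lambda t:t[0])
ValueError: max() iterable argument is empty
```

```bash
sed -i 's/&(v<110)&(ch<28)/\&(ch<28)/' caps.py; python3 caps.py w1 w3
```

```text
A cap [ 486.  -204.4  116.2] 0.2 dab [ 503.8 -207.   119.3] 0.0
   C118 [ 485.7 -204.4] dabdir -7.8 r 18.8 area 2024 flats 33.5 width 50.0 52.5
   C118 [ 485.4 -204.8] dabdir -5.7 r 18.9 area 2046 flats 35.0 width 50.1 53.0
B cap [ 501.9 -284.6  115.6] 0.2 dab [ 519.3 -289.3  118.6] 0.0
   C118 [ 501.3 -284.2] dabdir -15.8 r 19.0 area 2015 flats 29.0 width 49.8 52.7
   C118 [ 501.1 -284.7] dabdir -13.9 r 19.0 area 2037 flats 28.0 width 50.1 52.8
C cap [ 405.8 -219.8  112.3] 0.1 dab [ 423.5 -222.1  119.1] 0.0
   C118 [ 405.4 -219.8] dabdir -7.2 r 18.5 area 2063 flats 35.5 width 50.2 52.8
   C118 [ 405.5 -220.9] dabdir -3.2 r 18.1 area 2085 flats 35.0 width 50.7 53.0
D cap [ 421.3 -300.3  113.5] 0.1 dab [ 439.3 -301.3  118.6] 0.1
   C118 [ 420.6 -299.4] dabdir -6.1 r 19.0 area 2066 flats 39.5 width 50.4 53.1
   C118 [ 421.  -300.3] dabdir -3.4 r 18.3 area 2054 flats 39.5 width 50.1 52.7
```

View pics/caps_w3.png

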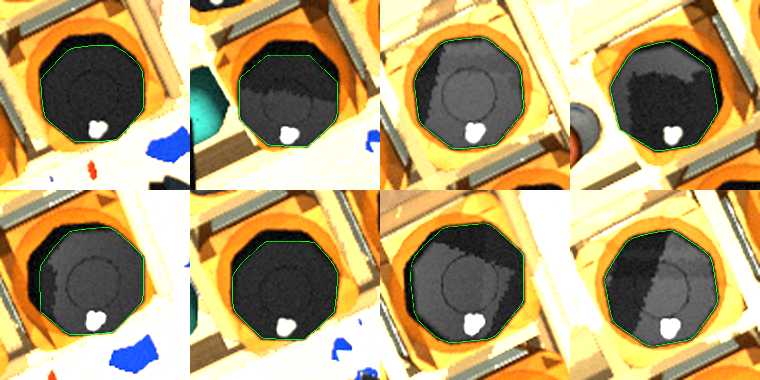

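Heights check: the cap centres triangulate to 112–116 mm and the dabs to 119 mm, against 118 mm expected. The cap pitch is 81–82 mm and the crate yaw about 11°. The caps' flats lie at about A -10°, B -16°, C -8° and D -5°. I'll start with B.

```bash
cat > calc.py <<'E'
import sys,numpy as np
from workcell import env
from scipy.spatial.transform import Rotation as R
x,y,z,yaw=map(float,sys.argv[1:5]);s=env.state()
t=R.from_euler("xyz",s["ee_rot"],degrees=True)
d=t.inv().apply(np.array([x,y,z])-s["ee_pos"])
print("at",s["ee_pos"].round(1),s["ee_rot"].round(1),"tool d",d.round(1),"rz",round((s["ee_rot"][2]-yaw+180)%360-180,1),"q",s["qpos"].round(0))
E
python3 drive.py '[[-9, 13, 41, 0, 0, 0], [-9, 14, 41, 0, 0, 0], [-8, 14, 41, 0, 0, 0], [0, 0, 41, 0, 0, 0], [0, 0, 20, 0, 0, 0], [0, 0, 0, 0, 0, 0]]' 
python3 calc.py 501.3 -284.5 91 164
```

```text
time_s: 3.9
ee_pos: [498.7, -282.8, 153.1]
ee_rot: [179.9, -0.4, 164.3]
force: [-0.9, 0.4, 1.2]
gripper_width: 64.1
gripper_force: 0.0
at [ 498.7 -282.8  153.1] [179.9  -0.4 164.3] tool d [-3.4 -1.  62.1] rz 0.3 q [ -31.   21.   95.    0.   65. -105.]
```

```bash
python3 drive.py '[[-2, -1, 25, 0, 0, 0], [0, 0, 20, 0, 0, 0], [0, 0, 12, 0, 0, 0], [0, 0, 4, 0, 0, 0], [0, 0, 0, 0, 0, 0]]'; python3 calc.py 501.3 -284.5 91 164
python3 drive.py '[[0, 0, 0, 0, 0, 0], [0, 0, 0, 0, 0, 0], [0, 0, 0, 0, 0, 0], [0, 0, 0, 0, 0, 0]]' 45 30
python3 -c "
from workcell import env
s=env.state();print(s['torque'],s['ee_pos'],s['ee_rot'],s['gripper_width'])"
```

```text
time_s: 4.4
ee_pos: [503.2, -286.8, 95.7]
ee_rot: [-180.0, 0.1, 164.2]
force: [-0.8, -0.4, 0.3]
gripper_width: 63.8
gripper_force: 0.0
at [ 503.2 -286.8   95.7] [-1.800e+02  1.000e-01  1.642e+02] tool d [2.4 1.7 4.7] rz 0.2 q [ -31.   24.   99.    0.   57. -105.]
time_s: 4.8
ee_pos: [503.8, -286.4, 96.2]
ee_rot: [180.0, 0.1, 164.2]
force: [1.1, 4.8, 6.4]
gripper_width: 51.7
gripper_force: 30.0
[ 0.70688598 -0.18949349 -0.03553814] [ 503.82236763 -286.44244049   96.15480993] [1.79952633e+02 1.28164741e-01 1.64178654e+02] 51.6728923937164
```

```bash
python3 drive.py '[[0, 0, 0, 0, 0, 0], [3, 1.5, 4, 0, 0, 0], [0, 0, 0, 0, 0, 0]]' 64 30; 
python3 drive.py '[[0, 0, 0, 0, 0, 0], [0, 0, 0, 0, 0, 0], [0, 0, 0, 0, 0, 0]]' 45 30
cat > st.py <<'E'
from workcell import env
s=env.state();print("t",s['time_s'],"tq",s['torque'].round(2),"F",s['force'].round(1),s['ee_pos'].round(1),s['ee_rot'].round(1),"w",round(s['gripper_width'],2),"g",round(s['gripper_force'],1))
E
python3 st.py
python3 drive.py '[[0, 0, 0, 0, 0, 4], [0, 0, 0, 0, 0, 4]]' >/dev/null; python3 st.py
python3 drive.py '[[0, 0, 0, 0, 0, 4], [0, 0, 0, 0, 0, 4]]' >/dev/null; python3 st.py
```

```text
time_s: 5.1
ee_pos: [499.3, -284.2, 90.0]
ee_rot: [-180.0, -0.1, 164.2]
force: [0.3, 1.3, -1.1]
gripper_width: 63.8
gripper_force: 0.0
time_s: 5.4
ee_pos: [500.4, -284.4, 90.7]
ee_rot: [180.0, -0.0, 164.2]
force: [1.2, -0.2, -1.6]
gripper_width: 51.8
gripper_force: 30.0
t 5.4 tq [ 0.15 -0.11 -0.  ] F [ 1.2 -0.2 -1.6] [ 500.4 -284.4   90.7] [180.   -0.  164.2] w 51.83 g 30.0
t 5.6 tq [ 0.16 -0.23  0.11] F [ 0.3  1.3 -1. ] [ 500.6 -284.5   90.7] [180.    0.  156.1] w 51.8 g 30.0
t 5.8 tq [ 0.18 -0.25  0.15] F [ 1.4  1.  -0.9] [ 500.7 -284.3   90.7] [180.    0.  148.1] w 51.68 g 30.0
```

```bash
for r in 1 2 ; do :; done; python3 drive.py '[[0, 0, 0, 0, 0, 4], [0, 0, 0, 0, 0, 4]]' >/dev/null; python3 st.py
python3 drive.py '[[0, 0, 0, 0, 0, 4], [0, 0, 0, 0, 0, 4]]' >/dev/null; python3 st.py
```

```text
t 6.0 tq [ 0.26 -0.21  0.15] F [ 1.   1.6 -1.3] [ 500.8 -284.2   90.7] [180.   0. 140.] w 51.65 g 30.0
t 6.2 tq [ 0.35 -0.34  0.15] F [ 1.1  2.2 -1.6] [ 500.9 -284.1   90.7] [179.9  -0.  132. ] w 51.91 g 30.0
```

```bash
cat >> st.py <<'E'
import sys
sys.exit(abs(s['torque'][2])>0.35 or s['gripper_width']>53)
E
python3 drive.py '[[0, 0, 0, 0, 0, 4], [0, 0, 0, 0, 0, 3]]' >/dev/null; python3 st.py && python3 drive.py '[[0, 0, 0, 0, 0, 3], [0, 0, 0, 0, 0, 3]]' >/dev/null&& python3 st.py && python3 drive.py '[[0, 0, 0, 0, 0, 3], [0, 0, 0, 0, 0, 3]]' >/dev/null&& python3 st.py && python3 drive.py '[[0, 0, 0, 0, 0, 3], [0, 0, 0, 0, 0, 3]]' >/dev/null&& python3 st.py&& python3 drive.py '[[0, 0, 0, 0, 0, 3], [0, 0, 0, 0, 0, 3]]' >/dev/null&& python3 st.py&& python3 drive.py '[[0, 0, 0, 0, 0, 3], [0, 0, 0, 0, 0, 3]]' >/dev/null&& python3 st.py&& python3 drive.py '[[0, 0, 0, 0, 0, 3], [0, 0, 0, 0, 0, 3]]' >/dev/null&& python3 st.py&& python3 drive.py '[[0, 0, 0, 0, 0, 3], [0, 0, 0, 0, 0, 3]]' >/dev/null&& python3 st.py
```

```text
t 6.4 tq [ 0.37 -0.27  0.12] F [ 2.3  2.3 -0.2] [ 500.9 -284.    90.8] [179.9  -0.  125.1] w 51.87 g 30.0
t 6.6 tq [ 0.74 -0.63  1.26] F [ 4.   4.1 -0.6] [ 501.2 -283.4   90.9] [ 1.799e+02 -1.000e-01  1.192e+02] w 51.77 g 30.0True
```

B's cap hit its stop (0.15 → 1.26 N m), so it was loose and is now home. Next I'll relax the twist, lift it, and measure the tray.

```bash
python3 drive.py '[[0, 0, 0, 0, 0, -3], [0, 0, 0, 0, 0, -2], [0, 0, -5, 0, 0, 0], [0, 0, -15, 0, 0, 0], [0, 0, -25, 0, 0, 0], [0, 0, -30, 0, 0, 0], [0, 0, -35, 0, 0, 0], [0, 0, -30, 0, 0, 0]]' 45 35; python3 st.py
python3 - <<'E'
import cv2,numpy as np
from workcell import env
from h import *
vis=[]
for n,pts in (("scene",(258,250)),("side",(398,236))):
    im=cv2.imread(f"pics/{n}0.png");m=env.camera_model(n)
    hsv=cv2.cvtColor(im,cv2.COLOR_BGR2HSV)
    b=((hsv[...,1]<60)&(hsv[...,2]>90)).astype(np.uint8)
    b=cv2.morphologyEx(b,cv2.MORPH_OPEN,np.ones((3,3)))
    N,l,st,ce=cv2.connectedComponentsWithStats(b);i=l[pts[1],pts[0]];mask=(l==i).astype(np.uint8)
    print(n,st[i],ce[i].round())
    h=cv2.convexHull(cv2.findNonZero(mask))
    P=np.array([plane(m,q,21)[:2] for q in h[:,0].astype(float)],np.float32)
    print(n,"minrect z21",cv2.minAreaRect(P))
    cv2.drawContours(im,[h],-1,(0,255,0),1);vis.append(cv2.resize(im[150:350,190:450],None,fx=1.5,fy=1.5))
cv2.imwrite("pics/tray.png",np.hstack(vis))
E
```

```text
time_s: 7.4
ee_pos: [500.2, -284.8, 232.4]
ee_rot: [-180.0, 0.0, 124.1]
force: [-0.1, 0.2, -3.4]
gripper_width: 51.9
gripper_force: 35.0
t 7.4 tq [-0.1  -0.03  0.01] F [-0.1  0.2 -3.4] [ 500.2 -284.8  232.4] [-180.     0.   124.1] w 51.87 g 35.0
scene [ 211  216   95   63 2819] [258. 246.]
scene minrect z21 ((477.44256591796875, 207.42510986328125), (151.2769775390625, 264.4554443359375), 89.32661437988281)
side [  368   204   183   276 10369] [452. 337.]
side minrect z21 ((764.9300537109375, 229.17440795898438), (825.1554565429688, 158.1663055419922), 3.5889484882354736)
```

View pics/tray.png

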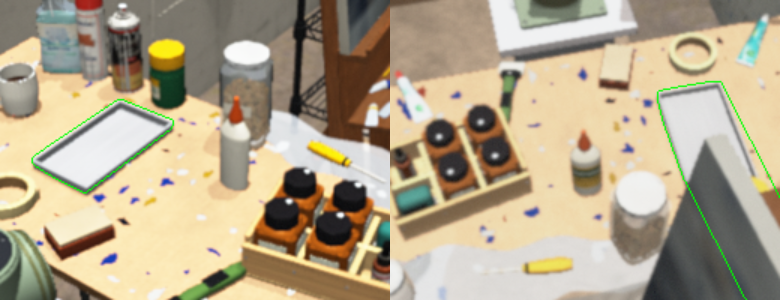

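The left crop outlines the tray well in the scene view: centre about (477,207), yaw about 0. In the side view the easel hides its far part. I'll carry jar B past the glue bottle on the robot's side, then look with the wrist camera.

```bash
python3 drive.py '[[20, -6, 0, 0, 0, 0], [33, -9, 0, 0, 0, 0], [36, -10, 0, 0, 0, 0], [36, -10, 0, 0, 0, 0], [33, 22, 0, 0, 0, 0], [33, 23, 0, 0, 0, 0], [33, 23, 0, 0, 0, 0], [33, 23, 0, 0, 0, 0]]' >/dev/null; python3 st.py
python3 drive.py '[[33, 23, 0, 0, 0, 0], [33, 23, 0, 0, 0, 0], [33, 23, 0, 0, 0, 0], [20, 14, 0, 0, 0, 0], [0, 0, 0, 0, 0, 0], [0, 0, 0, 0, 0, 0]]'>/dev/null;python3 st.py; python3 snap.py w4
```

```text
t 8.2 tq [-0.03 -0.11 -0.06] F [ 0.1  0.3 -3.3] [401.7 -39.4 231. ] [180.    0.  124.1] w 51.84 g 35.0
t 8.8 tq [-0.04  0.07  0.01] F [-0.2 -1.3 -3.3] [403.8 104.5 230.8] [-179.9    0.   124.3] w 51.82 g 35.0
8.85 [403.8 104.  230.8] [-1.7995e+02  3.0000e-02  1.2419e+02] [ 1.290e+01  3.200e+00  1.066e+02 -1.000e-01  7.030e+01 -2.130e+01]
```

View pics/w4.png

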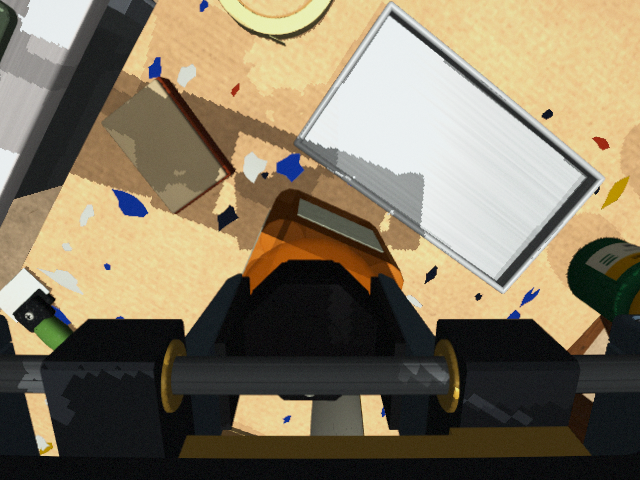

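The wrist view shows the whole tray, with rim corners at (390,4), (603,178), (501,291) and (295,141), and jar B hanging straight in the grip.

```bash
python3 - <<'E'
import pickle,cv2,numpy as np
from h import *
from workcell import env
m=pickle.load(open("pics/w4.pkl","rb"));a=env.camera_model("scene")
C=[(390,4),(603,178),(501,291),(295,141)]
P=np.array([plane(m,c,21)[:2] for c in C]);print(P.round(1).tolist(),P.mean(0).round(1),[np.hypot(*(P[i]-P[i-1])).round(0) for i in range(4)],cv2.minAreaRect(P.astype(np.float32)))
print("scene pred",[proj(a,(*p,21)).round().tolist() for p in P])
S=[(211,258),(270,216),(305,232),(247,277)]
print([ (tri([ray(m,c),ray(a,s)])[0].round(0).tolist(),round(tri([ray(m,c),ray(a,s)])[1],1)) for c,s in zip(C,S)])
E
python3 calc.py 415 205 240 113
```

```text
[[362.2, 278.7], [606.6, 276.8], [603.1, 141.0], [359.2, 145.9]] [482.8 210.6] [np.float64(133.0), np.float64(244.0), np.float64(136.0), np.float64(244.0)] ((482.8783264160156, 211.30819702148438), (135.78387451171875, 244.75506591796875), 88.86050415039062)
scene pred [[211.0, 256.0], [269.0, 216.0], [305.0, 231.0], [246.0, 274.0]]
[([362.0, 281.0, 13.0], np.float64(0.2)), ([609.0, 277.0, 19.0], np.float64(0.7)), ([605.0, 141.0, 17.0], np.float64(0.7)), ([359.0, 145.0, 11.0], np.float64(0.0))]
at [403.8 104.  230.8] [-179.9    0.   124.2] tool d [77.3 66.  -9.3] rz 11.2 q [ 13.   3. 107.  -0.  70. -21.]
```

```bash
python3 drive.py '[[27, 23, 0, 0, 0, 0], [28, 23, 0, 0, 0, 0], [27, 23, 0, 0, 0, 4], [0, 0, 20, 0, 0, 4], [0, 0, 35, 0, 0, 3], [0, 0, 35, 0, 0, 0], [0, 0, 20, 0, 0, 0], [0, 0, 10, 0, 0, 0]]' >/dev/null; python3 st.py
python3 drive.py '[[0, 0, 6, 0, 0, 0], [0, 0, 3, 0, 0, 0], [0, 0, 0, 0, 0, 0]]'>/dev/null;python3 st.py
```

```text
t 9.65 tq [-0.09  0.01 -0.01] F [-0.2  0.3 -2.8] [414.2 209.4 109.1] [-179.8    0.   113.1] w 51.79 g 35.0
t 9.95 tq [-0.08  0.02 -0.07] F [-0.1 -1.2 -3.5] [415.7 211.2 102.5] [179.9  -0.  113.2] w 52.06 g 35.0
```

```bash
python3 drive.py '[[0, 0, 6, 0, 0, 0], [0, 0, 5, 0, 0, 0], [0, 0, 1.5, 0, 0, 0], [0, 0, 0, 0, 0, 0]]'>/dev/null;python3 st.py;python3 drive.py '[[0, 0, 1, 0, 0, 0], [0, 0, 1, 0, 0, 0], [0, 0, 0, 0, 0, 0]]'>/dev/null;python3 st.py
```

```text
t 10.35 tq [-0.08  0.03 -0.04] F [-0.2 -0.2 -3.6] [414.8 211.2  89.2] [-180.    -0.   113.2] w 51.6 g 35.0
t 10.65 tq [-0.03  0.05  0.  ] F [ 0.6 -0.3 -3.8] [415.  211.2  87.4] [-180.    -0.   113.2] w 51.72 g 35.0
```

```bash
python3 drive.py '[[0, 0, 0.6, 0, 0, 0], [0, 0, 0, 0, 0, 0]]'>/dev/null;python3 st.py;python3 drive.py '[[0, 0, 0.6, 0, 0, 0], [0, 0, 0, 0, 0, 0]]'>/dev/null;python3 st.py
```

```text
t 10.85 tq [-0.05  0.04 -0.  ] F [-0.1  0.2 -4. ] [415.  211.2  86.8] [180.   -0.  113.2] w 51.52 g 35.0
t 11.05 tq [-0.08  0.16 -0.04] F [-0.2  0.1 -0.5] [415.3 211.4  86.6] [180.   -0.  113.2] w 51.62 g 35.0
```

```bash
python3 drive.py '[[0, 0, 0, 0, 0, 0], [0, 0, 0, 0, 0, 0]]' 64 30 >/dev/null; python3 st.py; python3 drive.py '[[0, 0, -20, 0, 0, 0], [0, 0, -40, 0, 0, 0], [0, 0, -40, 0, 0, -8], [0, 0, -40, 0, 0, -8], [0, 0, 0, 0, 0, -8], [0, 0, 0, 0, 0, -8], [0, 0, 0, 0, 0, -8], [0, 0, 0, 0, 0, -8]]' >/dev/null; python3 drive.py '[[-12, -39, 0, 0, 0, 0], [-12, -39, 0, 0, 0, 0], [-12, -39, 0, 0, 0, 0], [-12, -39, 0, 0, 0, 0], [-12, -39, 0, 0, 0, 0], [-12, -39, 0, 0, 0, 0], [-12, -39, 0, 0, 0, 0], [-12, -39, 0, 0, 0, -8]]' >/dev/null;  python3 calc.py 485.5 -204.6 91 170
```

```text
t 11.25 tq [-0.02  0.05  0.04] F [ 0.3 -1.3 -0.1] [415.4 211.4  86.6] [179.9  -0.  113.2] w 63.28 g 0.0
at [ 405.3 -114.3  226.5] [-1.800e+02  1.000e-01  1.688e+02] tool d [-96.  -73.1 135.7] rz -1.2 q [-17.   4. 107.   0.  70. -96.]
```

```bash
python3 drive.py '[[-32, -23, 20, 0, 0, -1], [-32, -23, 25, 0, 0, 0], [-31, -23, 20, 0, 0, 0], [0, 0, 0, 0, 0, 0], [0, 0, 0, 0, 0, 0]]' >/dev/null;  python3 calc.py 485.5 -204.6 91 170
```

```text
at [ 485.9 -198.   160.4] [ 1.800e+02 -1.000e-01  1.696e+02] tool d [-1.  -6.6 69.4] rz -0.4 q [ -23.   16.  101.    0.   63. -103.]
```

```bash
python3 drive.py '[[-0.5, -6, 22, 0, 0, 0], [0, 0, 25, 0, 0, 0], [0, 0, 17, 0, 0, 0], [0, 0, 5, 0, 0, 0], [0, 0, 0, 0, 0, 0], [0, 0, 0, 0, 0, 0]]' >/dev/null;  python3 st.py
python3 drive.py '[[0, 0, 0, 0, 0, 0], [0, 0, 0, 0, 0, 0], [0, 0, 0, 0, 0, 0]]' 45 30 >/dev/null; python3 st.py
```

```text
t 13.95 tq [ 0.02 -0.01 -0.04] F [-0.4 -0.5  0.4] [ 486.2 -203.7   93.7] [-1.800e+02  1.000e-01  1.697e+02] w 63.72 g 0.0
t 14.25 tq [ 0.41 -0.02  0.04] F [0.6 3.1 4.9] [ 486.2 -203.6   93.2] [1.800e+02 1.000e-01 1.697e+02] w 51.97 g 30.0
```

```bash
python3 drive.py '[[0, 0, 0, 0, 0, 4], [0, 0, 0, 0, 0, 4]]' >/dev/null; python3 st.py && python3 drive.py '[[0, 0, 0, 0, 0, 3], [0, 0, 0, 0, 0, 2]]' >/dev/null&& python3 st.py && python3 drive.py '[[0, 0, 0, 0, 0, 2], [0, 0, 0, 0, 0, 2]]' >/dev/null&& python3 st.py
```

```text
t 14.45 tq [0.88 0.04 1.4 ] F [-1.4  5.5  5.9] [ 485.3 -203.    93. ] [ 1.800e+02 -1.000e-01  1.618e+02] w 52.04 g 30.0True
```

A holds fast (1.4 N m after only 8°), so it looks tight. I'll turn a bit further to confirm, then undo and release.

```bash
python3 drive.py '[[0, 0, 0, 0, 0, 3], [0, 0, 0, 0, 0, 0]]' >/dev/null; python3 st.py; python3 drive.py '[[0, 0, 0, 0, 0, -4], [0, 0, 0, 0, 0, -4], [0, 0, 0, 0, 0, 0]]' >/dev/null; python3 st.py;  python3 drive.py '[[0, 0, 0, 0, 0, 0], [0, 0, 0, 0, 0, 0]]' 64 30 >/dev/null;python3 drive.py '[[0, 0, -20, 0, 0, 0], [0, 0, -30, 0, 0, 0], [0, 0, 0, 0, 0, 0], [0, 0, 0, 0, 0, 0]]' >/dev/null; python3 calc.py 405.4 -220.4 91 172
```

```text
t 14.65 tq [0.87 0.27 1.2 ] F [-0.9  4.7  5.8] [ 485.1 -202.9   92.9] [ 1.800e+02 -1.000e-01  1.589e+02] w 52.52 g 30.0
t 14.95 tq [0.28 0.3  0.06] F [-1.1  1.4  5.2] [ 485.3 -203.7   92.9] [180.   -0.  166.7] w 52.38 g 30.0
at [ 485.8 -204.   142.4] [-1.800e+02  1.000e-01  1.667e+02] tool d [ 74.5 -34.5  51.3] rz -5.3 q [ -24.   17.  102.   -0.   60. -101.]True
```

A is tight: the width grew while it slipped, as the task describes. On to C.

```bash
python3 drive.py '[[25, -12, 0, 0, 0, 0], [25, -11, 0, 0, 0, 0], [24.5, -11.5, 0, 0, 0, -5], [0, 0, 0, 0, 0, 0], [0, 0, 0, 0, 0, 0]]' >/dev/null;  python3 calc.py 405.4 -220.4 91 172;  python3 drive.py '[[0, 0, 15, 0, 0, 0], [0, 0, 20, 0, 0, 0], [0, 0, 13, 0, 0, 0], [0, 0, 3, 0, 0, 0], [0, 0, 0, 0, 0, 0], [0, 0, 0, 0, 0, 0]]' >/dev/null;  python3 calc.py 405.4 -220.4 91 172
```

```text
at [ 404.7 -220.1  141.5] [ 1.800e+02 -1.000e-01  1.716e+02] tool d [-0.8 -0.2 50.5] rz -0.4 q [ -30.   12.  110.    0.   58. -112.]
at [ 406.  -220.4   91.6] [-1.800e+02  1.000e-01  1.717e+02] tool d [ 0.6 -0.1  0.6] rz -0.3 q [ -30.   15.  114.    0.   51. -112.]
```

```bash

python3 drive.py '[[0, 0, 0, 0, 0, 0], [0, 0, 0, 0, 0, 0], [0, 0, 0, 0, 0, 0]]' 45 30 >/dev/null; python3 st.py
python3 drive.py '[[0, 0, 0, 0, 0, 4], [0, 0, 0, 0, 0, 4]]' >/dev/null; python3 st.py && python3 drive.py '[[0, 0, 0, 0, 0, 3], [0, 0, 0, 0, 0, 2]]' >/dev/null&& python3 st.py && python3 drive.py '[[0, 0, 0, 0, 0, 2], [0, 0, 0, 0, 0, 2]]' >/dev/null&& python3 st.py
```

```text
t 16.95 tq [ 0.49 -0.15  0.03] F [0.5 2.9 2.4] [ 405.6 -220.    91.8] [1.800e+02 1.000e-01 1.717e+02] w 52.01 g 30.0
t 17.15 tq [ 0.2  -0.27  0.11] F [2.  2.5 1.8] [ 406.  -220.4   91.8] [-1.800e+02  1.000e-01  1.635e+02] w 51.59 g 30.0
t 17.35 tq [ 0.28 -0.29  0.08] F [0.6 1.4 2.1] [ 405.9 -220.4   91.8] [1.800e+02 1.000e-01 1.586e+02] w 52.04 g 30.0
t 17.55 tq [ 0.2  -0.27  0.11] F [0.9 2.6 2. ] [ 405.9 -220.3   91.8] [1.800e+02 1.000e-01 1.546e+02] w 51.9 g 30.0
```

C looks loose. I'll turn it on to its stop.

```bash
python3 drive.py '[[0, 0, 0, 0, 0, 4], [0, 0, 0, 0, 0, 4], [0, 0, 0, 0, 0, 4]]' >/dev/null; python3 st.py && python3 drive.py '[[0, 0, 0, 0, 0, 4], [0, 0, 0, 0, 0, 3]]' >/dev/null&& python3 st.py && python3 drive.py '[[0, 0, 0, 0, 0, 3], [0, 0, 0, 0, 0, 3]]' >/dev/null&& python3 st.py && python3 drive.py '[[0, 0, 0, 0, 0, 3], [0, 0, 0, 0, 0, 3]]' >/dev/null&& python3 st.py&& python3 drive.py '[[0, 0, 0, 0, 0, 3], [0, 0, 0, 0, 0, 3]]' >/dev/null&& python3 st.py&& python3 drive.py '[[0, 0, 0, 0, 0, 3], [0, 0, 0, 0, 0, 3]]' >/dev/null&& python3 st.py&& python3 drive.py '[[0, 0, 0, 0, 0, 3], [0, 0, 0, 0, 0, 3]]' >/dev/null&& python3 st.py&& python3 drive.py '[[0, 0, 0, 0, 0, 3], [0, 0, 0, 0, 0, 3]]' >/dev/null&& python3 st.py
```

```text
t 17.85 tq [ 0.34 -0.19  0.1 ] F [1.6 2.2 2.3] [ 405.9 -220.3   91.8] [1.799e+02 1.000e-01 1.425e+02] w 52.02 g 30.0
t 18.05 tq [ 0.31 -0.25  0.08] F [0.5 1.6 2.7] [ 405.9 -220.2   91.8] [1.799e+02 1.000e-01 1.355e+02] w 51.55 g 30.0
t 18.25 tq [ 0.31 -0.22  0.07] F [2.  2.6 0.3] [ 405.9 -220.2   91.8] [1.799e+02 1.000e-01 1.296e+02] w 52.03 g 30.0
t 18.45 tq [ 0.65 -0.48  0.47] F [ 2.4  3.3 -0.1] [ 406.  -220.1   91.8] [1.799e+02 1.000e-01 1.236e+02] w 51.72 g 30.0True
```

```bash
python3 drive.py '[[0, 0, 0, 0, 0, 2], [0, 0, 0, 0, 0, 0]]' >/dev/null; python3 st.py; python3 drive.py '[[0, 0, 0, 0, 0, 2], [0, 0, 0, 0, 0, 0]]' >/dev/null; python3 st.py
```

```text
t 18.65 tq [ 0.8  -0.35  0.45] F [1.6 5.5 4. ] [ 405.9 -219.5   91.8] [179.9   0.  121.7] w 52.02 g 30.0
t 18.85 tq [ 0.96 -0.35  0.85] F [0.9 4.4 4.1] [ 405.8 -219.4   91.8] [179.9  -0.  119.8] w 51.6 g 30.0True
True
```

```bash
python3 drive.py '[[0, 0, 0, 0, 0, 2], [0, 0, 0, 0, 0, 0]]' >/dev/null; python3 st.py; python3 drive.py '[[0, 0, 0, 0, 0, 1.5], [0, 0, 0, 0, 0, 0]]' >/dev/null; python3 st.py
```

```text
t 19.05 tq [ 0.85 -0.46  1.35] F [2.9 4.  3.3] [ 406.1 -219.8   91.9] [1.799e+02 1.000e-01 1.179e+02] w 52.11 g 30.0
t 19.25 tq [ 1.06 -0.46  1.53] F [1.7 6.1 3.3] [ 405.8 -219.4   91.8] [179.9   0.  116.4] w 52.31 g 30.0True
True
```

```bash
python3 drive.py '[[0, 0, 0, 0, 0, -3], [0, 0, 0, 0, 0, -2], [0, 0, -5, 0, 0, 0], [0, 0, -15, 0, 0, 0], [0, 0, -25, 0, 0, 0], [0, 0, -30, 0, 0, 0], [0, 0, -35, 0, 0, 0], [0, 0, -30, 0, 0, 0]]' 45 35 >/dev/null; python3 st.py
python3 drive.py '[[20, 12, 0, 0, 0, 0], [34, 21, 0, 0, 0, 0], [34, 21, 0, 0, 0, 0], [34, 21, 0, 0, 0, 0], [34, 21, 0, 0, 0, 0], [34, 21, 0, 0, 0, 0], [34, 21, 0, 0, 0, 0], [15, 9, 0, 0, 0, 0]]' >/dev/null; python3 st.py; python3 drive.py '[[20, 38, 0, 0, 0, 0], [20, 38, 0, 0, 0, 0], [20, 38, 0, 0, 0, 0], [20, 38, 0, 0, 0, 0], [0, 0, 0, 0, 0, 4], [0, 0, 0, 0, 0, 4], [0, 0, 0, 0, 0, 3], [0, 0, 0, 0, 0, 0]]' >/dev/null;python3 st.py; python3 calc.py 495 211 86.5 110
```

```text
t 20.05 tq [-0.09 -0.07 -0.01] F [ 0.4  0.7 -4.3] [ 404.6 -220.4  232.5] [-180.     0.   121.1] w 51.69 g 35.0
t 20.85 tq [ 0.    0.04 -0.01] F [ 0.2  0.4 -4.2] [406.3  62.7 230.9] [-1.800e+02 -1.000e-01  1.213e+02] w 51.62 g 35.0
t 21.65 tq [-0.05  0.02  0.01] F [-0.7 -0.9 -3.6] [495.4 207.  230.5] [-179.9    0.   110.2] w 51.72 g 35.0
at [495.4 207.  230.5] [-179.9    0.   110.2] tool d [  3.9   1.3 144. ] rz 0.2 q [21. 14. 93. -0. 73.  1.]
```

```bash
python3 drive.py '[[4, 1, 20, 0, 0, 0], [0, 0, 35, 0, 0, 0], [0, 0, 35, 0, 0, 0], [0, 0, 25, 0, 0, 0], [0, 0, 14, 0, 0, 0], [0, 0, 8, 0, 0, 0], [0, 0, 0, 0, 0, 0], [0, 0, 0, 0, 0, 0]]' >/dev/null; python3 st.py
```

```text
t 22.45 tq [-0.1   0.06  0.01] F [ 0.3  0.3 -3.9] [495.9 211.7  95. ] [179.9   0.  110.2] w 51.47 g 35.0
```

```bash
python3 drive.py '[[0, 0, 3, 0, 0, 0], [0, 0, 2, 0, 0, 0], [0, 0, 1, 0, 0, 0], [0, 0, 0, 0, 0, 0]]' >/dev/null; python3 st.py; python3 drive.py '[[0, 0, 0.7, 0, 0, 0], [0, 0, 0, 0, 0, 0]]' >/dev/null; python3 st.py; python3 drive.py '[[0, 0, 0.6, 0, 0, 0], [0, 0, 0, 0, 0, 0]]' >/dev/null; python3 st.py
```

```text
t 22.85 tq [-0.08  0.1  -0.02] F [-0.4  0.8 -2. ] [495.5 211.7  88.6] [180.   -0.  110.2] w 52.41 g 35.0
t 23.05 tq [-0.05  0.32 -0.03] F [-0.2  0.3  2.6] [495.7 212.   88.4] [179.9  -0.  110.2] w 52.15 g 35.0
t 23.25 tq [-0.05  0.56 -0.05] F [-1.2  1.7  6.1] [495.9 212.2  88.3] [179.9  -0.  110.2] w 51.99 g 35.0
```

```bash
python3 drive.py '[[0, 0, 0, 0, 0, 0], [0, 0, 0, 0, 0, 0]]' 64 30 >/dev/null; python3 st.py; python3 drive.py '[[0, 0, -20, 0, 0, 0], [0, 0, -40, 0, 0, 0], [0, 0, -40, 0, 0, -8], [0, 0, -40, 0, 0, -8], [0, 0, 0, 0, 0, -8], [0, 0, 0, 0, 0, -8], [0, 0, 0, 0, 0, -8], [0, 0, 0, 0, 0, -8]]' >/dev/null; python3 drive.py '[[0, 0, 0, 0, 0, -8], [0, 0, 0, 0, 0, -8], [14, -44, 0, 0, 0, 0], [14, -44, 0, 0, 0, 0], [14, -44, 0, 0, 0, 0], [14, -44, 0, 0, 0, 0], [14, -44, 0, 0, 0, 0], [-7, -42, 0, 0, 0, 0]]' >/dev/null; python3 drive.py '[[-7, -42, 0, 0, 0, 0], [-7, -42, 0, 0, 0, 0], [-7, -42, 0, 0, 0, 0], [-7, -42, 0, 0, 0, 0], [-7, -42, 10, 0, 0, 0], [-7, -42, 30, 0, 0, 0], [0, 0, 30, 0, 0, 0], [0, 0, 0, 0, 0, 0]]' >/dev/null;  python3 calc.py 420.8 -299.9 91 175
```

```text
t 23.45 tq [-0.08  0.03 -0.  ] F [0.1 0.1 1.2] [495.5 211.5  87. ] [180.    0.  110.2] w 63.43 g 0.0
at [ 419.4 -295.2  154. ] [179.7  -0.5 174.1] tool d [-2.4 -4.8 63. ] rz -0.9 q [ -36.   16.  103.    0.   62. -120.]
```

```bash
python3 drive.py '[[0, 0, 0, 0, 0, -1], [0, 0, 0, 0, 0, 0]]' >/dev/null;  python3 calc.py 420.8 -299.9 91 175
```

```text
at [ 423.1 -295.9  159.7] [-1.799e+02  1.000e-01  1.753e+02] tool d [ 2.2 -4.1 68.7] rz 0.3 q [ -36.   15.  102.    0.   62. -122.]
```

```bash
python3 drive.py '[[1.5, -4, 22, 0, 0, 0], [0, 0, 25, 0, 0, 0], [0, 0, 17, 0, 0, 0], [0, 0, 4, 0, 0, 0], [0, 0, 0, 0, 0, 0], [0, 0, 0, 0, 0, 0]]' >/dev/null;  python3 calc.py 420.8 -299.9 91 175
python3 drive.py '[[0, 0, 0, 0, 0, 0], [0, 0, 0, 0, 0, 0], [0, 0, 0, 0, 0, 0]]' 45 30 >/dev/null; python3 st.py
python3 drive.py '[[0, 0, 0, 0, 0, 4], [0, 0, 0, 0, 0, 4]]' >/dev/null; python3 st.py && python3 drive.py '[[0, 0, 0, 0, 0, 3], [0, 0, 0, 0, 0, 2]]' >/dev/null&& python3 st.py && python3 drive.py '[[0, 0, 0, 0, 0, 2], [0, 0, 0, 0, 0, 2]]' >/dev/null&& python3 st.py
```

```text
at [ 421.5 -300.2   91.7] [-179.9    0.2  175.2] tool d [0.7 0.2 0.7] rz 0.2 q [ -37.   20.  107.    0.   53. -122.]
t 26.95 tq [ 0.5  -0.05  0.05] F [1.1 2.5 5.2] [ 421.  -299.6   91. ] [1.800e+02 1.000e-01 1.752e+02] w 51.77 g 30.0
t 27.15 tq [0.97 0.49 1.58] F [-3.9  4.6  8.3] [ 420.  -299.1   90.9] [ 1.800e+02 -1.000e-01  1.673e+02] w 52.02 g 30.0True
```

```bash
python3 drive.py '[[0, 0, 0, 0, 0, 3], [0, 0, 0, 0, 0, 0]]' >/dev/null; python3 st.py; python3 drive.py '[[0, 0, 0, 0, 0, -4], [0, 0, 0, 0, 0, -4], [0, 0, 0, 0, 0, 0]]' >/dev/null; python3 st.py;  python3 drive.py '[[0, 0, 0, 0, 0, 0], [0, 0, 0, 0, 0, 0]]' 64 30 >/dev/null;python3 drive.py '[[0, 0, -20, 0, 0, 0], [0, 0, -40, 0, 0, 0], [0, 0, -45, 0, 0, 0], [0, 0, -45, 0, 0, 0], [0, 0, -45, 0, 0, 0], [0, 30, -20, 0, 0, 0], [0, 40, 0, 0, 0, 0], [0, 40, 0, 0, 0, 0]]' >/dev/null; python3 drive.py '[[0, 35, 0, 0, 0, 0], [0, 0, 0, 0, 0, 0], [0, 0, 0, 0, 0, 0]]'; python3 snap.py w5
python3 - <<'E'
from workcell import env
import cv2,numpy as np
a=env.grab_frame("scene");w=cv2.imread("pics/w5.png")
cv2.imwrite("pics/fin.png",np.hstack([cv2.resize(a[150:390,180:540],(390,260)),cv2.resize(w,(347,260))]))
E
```

```text
t 27.35 tq [0.7  0.28 0.76] F [-1.6  3.3  6.2] [ 419.7 -298.9   90.7] [ 1.800e+02 -1.000e-01  1.643e+02] w 52.81 g 30.0
t 27.65 tq [0.31 0.4  0.07] F [-0.9  1.9  5.7] [ 419.9 -299.7   90.7] [180.   -0.  172.2] w 52.47 g 30.0
time_s: 28.95
ee_pos: [440.3, -156.0, 305.1]
ee_rot: [-180.0, 0.0, 172.3]
force: [-0.7, -0.0, -0.2]
gripper_width: 63.8
gripper_force: 0.0
29.0 [ 440.2 -156.7  305. ] [-179.96    0.    172.2 ] [ -21.     5.7   93.1   -0.    81.2 -103.2]True
```

View pics/fin.png

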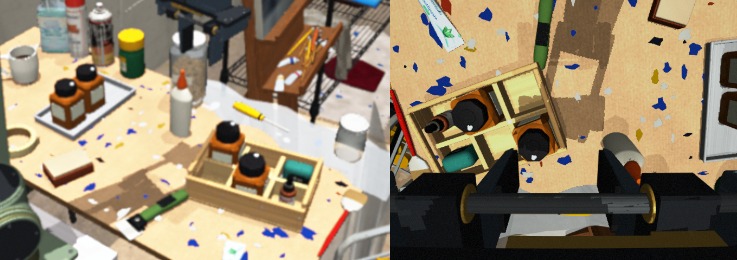

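The picture shows jars B and C upright inside the tray. Tight jars A and D stand in the crate, and everything else is undisturbed. The gripper is clear, so I'm handing in.

```bash
python3 -c "
from workcell import env
print(env.job_done())"
```

```text
the job is handed in; nothing more can be done
None
```

I handed the job in at about 29 s: of the four caps, two were loose, so I screwed those home and set their jars upright in the drip tray, and the two jars with tight caps are still in the crate.

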